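Put the table-top grill back together

TASK

The table-top grill has been washed: put its loose grid back on the deck so that both of its holes sit over the two pins and it lies flat (either way round; lower it on, do not drop it), and push the drip-tray drawer fully home until its catch pulls it shut. Leave everything else on the counter where it is.

Things in the scene. Friction and masses are not known exactly. Their poses are not given: they have to be found in the camera images.
- grill: dark steel table-top grill, fixed to the counter: a box 190 (x) x 260 (y) x 90 mm high, origin at the centre of its underside. Its front, with the drip-tray drawer, faces its own -x. Its flat deck is at 90 mm; the two pins stand on the deck.
- grill_seat (a point): point at the centre of the deck, midway between the feet of the two pins, 90 mm above the counter; axes as the grill's (pins lie along y). When the grid is seated, point grid_grip is 49 mm straight above it and the grid's y axis lies along this y axis, either way round.
- pin_left (a point): top of the pin at the grill's +y side: a steel pin 10 mm in diameter, 24 mm high above the deck, its top 8 mm tapering to a 3 mm tip. It stands 85 mm from the deck's centre.
- pin_right (a point): top of the like pin at the grill's -y side, 170 mm from the other
- grid_grip (a point): centre of the lifting handle's bar on the loose dark steel grill grid, 49 mm above the grid's underside; x, y axes as the grid's. The bar is 80 mm long (y), 14 mm wide (x) and 14 mm high, on two legs at its ends (y = +-35 mm), with 32 mm of free height between bar and grid. Mass 0.25 to 0.5 kg. Starts flat on the counter, left or right of the grill.
- grid: the same grid; origin at the centre of its underside. Flat, 120 (x) x 200 (y) x 10 mm, bars along y, an end plate at each end with a 14 mm through hole at x = 0, y = +85 and -85 mm. It is the same after a half turn.
- tray (a joint): how far the drip-tray drawer is open, in m: 0 is fully home, 0.11 fully out; it starts 0.05 to 0.09 open. It slides out to the grill's -x. It takes about 2 N to slide; from about 17 mm to 7 mm before home a sprung catch resists (6 to 10 N in all), and past that the catch pulls it home against a firm stop.
- tray_lip (a point): middle of the front edge of the drawer's pull lip (moves with the drawer): an aluminium lip 110 mm wide, 8 mm thick, at 60 mm above the counter, 26 mm out from the flat drawer front (250 mm wide, from 15 to 65 mm above the counter). With the drawer home this point is 133 mm to -x of the grill's centre, 38 mm out from the grill's front.
- bowl: bystander: white ceramic bowl, 120 mm across the rim, 50 mm high; origin at its underside
- mug: bystander: blue ceramic mug, 76 mm across, 85 mm high, handle on its +y side; origin at its underside
- sauce: bystander: brown glass sauce bottle, 60 mm across, 170 mm high; origin at its underside
- jar: bystander: glass jar with steel lid, 68 mm across, 80 mm high; origin at its underside
- spoon_rest: bystander: low wooden tray, 110 x 70 x 18 mm; origin at its underside
- spatula: bystander: spatula 260 mm long lying along its own x
Mind the look-alikes: they are no part of the job. What is shaped like the grid but turquoise is not meant.

How it is judged:
By the outcome, as a careful person would: the job done as asked, in the order asked, and still so for the second after the job is handed in, with the robot touching nothing.
It also fails if it takes over 58 s, if anything falls off the work surface, if the arm or the gripper's body presses on something with over 40 N, if the wrist force passes 120 N, or if a joint passes its speed limit or range.

ROBOT

A 6-joint arm with a two-finger parallel gripper is mounted at the origin on the work surface. World frame = base frame: x ahead of the robot, y to its left, z up, the work surface at z = 0. Lengths are in m, angles in degrees, forces in N, time in s.
With the tool pointing down it reaches from about 0.4 to 0.825 m from the base axis. Payload 7 kg.
Tool frame: the origin (TCP) lies midway between the tips of the shut fingers; the grasp point (between the pads) lies 19 mm behind it; z points along the fingers, y is the direction in which the jaws open and shut (so a half turn about z gives the same grasp; the last joint's range is limited). The gripper opens to 88 mm and grips with 3 to 60 N. Pads are 19 mm wide; open, the fingers measure 130 mm over their backs; the gripper's body (78 mm by 193 mm) begins 47 mm behind the grasp point.
Start: joints at [-52.477, 20.546, 0.682, 0, -70.136, -16.507], TCP at [0.242, -0.63, 0.227] pointing down, gripper open.
Joint ranges: [-176.03, 176.03], [-82.01, 121.73], [-58.28, 71.71], [-173.87, 95.51], [-174.79, -0.11], [-173.66, 173.66]. Speed limits (degrees/s): [136.94, 136.94, 172.46, 180, 180, 180].

INTERFACE

Orientations are given as [roll, pitch, yaw] about the fixed x, y, z axes, in that order (R = Rz(yaw) Ry(pitch) Rx(roll)).
In Python, from plant import sensors, cams, job gives the robot as it stands.
- The arm moves only by the tool move_arm, never from a script. Its argument "commands" is a list of rows, each a list of 7 numbers: the finger opening in cm, from 0 to 8.76, then the shift along the tool's x, y, z in cm, then the turn, a rotation vector about the tool's x, y, z in rad. In form: [[hand, x, y, z, wx, wy, wz], ...]. A call has exactly 8 rows; each row is the pose to reach, as a shift and turn from the pose commanded when the call began, along the tool's axes at that moment; what a row does not reach only later rows make up. A row lasts 1/8 s, in which the tool goes at most 62.5 mm and 10.7 degrees, less where a joint would pass 70% of its speed; a pose out of reach is approached as far as the arm can. A call with a gripper value outside its range is refused whole. The fingers move at their own pace and stop on an object; the grip force is fixed at half the most. Time passes only in rows, so rows that repeat a pose let the fingers close, or fill a call up. It gives the time, the measured TCP pose, the force and the opening at its end, in the units of the state.
- sensors.get_obs(): the state, without advancing time (a new reading comes with each control period).
- cams.snapshot(name): name is "side" or "top"; returns a dict with "frame" (384x512x3 uint8, red, green, blue), "camera_matrix" (3x3 intrinsics, pixels), "R" (3x3) and "t" (3): a world point X has camera coordinates R X + t. Camera axes: x right, y down, z forward; pixel columns grow to the right and rows downward; lengths in m; the calibration is good to about 2 mm. A picture is of the moment at which its call begins. There is no depth.
- job.close_job(): hands the job in, once; it reports no verdict.
The state is a dict: "clock": time; "joint_pos": joint angles; "qvel": joint speeds; "tau": joint torques, N m; "tool_pos": TCP position; "orientation": TCP orientation; "force": force on the tool from outside, world axes, zero at the start; "moment": the same for the moment, N m; "opening": finger opening in m.
Only numpy, scipy, OpenCV 4.12 (cv2) and the standard library are available. Lean on these libraries where they do the work, as an engineer would, in place of code of your own. Each camera call takes 0.05 s, during which the arm holds its last target.

## Working session

There is one attempt and no reset: what is moved stays moved. The work goes in short steps, Python scripts to look and compute and a tool call to move; the robot and the scene stay as the last step left them, time stands still between calls to the robot, and variables do not carry over. Pictures are saved under pics/ and viewed, and the job is handed in when it is done.

Besides the shell and the picture viewer there is one more tool, called after "Emit:" as name([rows], argument=value, ...), one row to a line, values as JSON. move_arm: Moves the arm, as the interface text tells. Its arguments: {"type":"object","properties":{"commands":{"type":"array"}},"required":["commands"]}

```bash
ls; mkdir -p pics
python3 - <<'E'
from plant import sensors,cams
import cv2,numpy as np
o=sensors.get_obs(); print({k:np.round(v,3) for k,v in o.items()})
for n in("top","side"):
    s=cams.snapshot(n); cv2.imwrite(f"pics/{n}0.png",cv2.resize(s["frame"][:,:,::-1],(800,600),interpolation=cv2.INTER_CUBIC)); np.savez(f"{n}0.npz",**s)
    print(n,s["camera_matrix"].round(1).tolist(),s["R"].round(3).tolist(),s["t"].round(3).tolist(), (-s["R"].T@s["t"]).round(3))
E
```

```text
pics
{'clock': np.float64(0.0), 'joint_pos': array([-5.2477e+01,  2.0593e+01,  6.3400e-01, -2.1000e-02, -7.0135e+01,
       -1.6508e+01]), 'qvel': array([0.157, 0.028, 0.018, 0.004, 0.057, 0.023]), 'tau': array([-0.0000e+00, -5.8272e+01,  2.9307e+01,  6.9970e+00,  7.0000e-03,
       -0.0000e+00]), 'tool_pos': array([ 0.242, -0.63 ,  0.226]), 'orientation': array([ 1.79905e+02, -8.00000e-03, -1.58992e+02]), 'force': array([ 0.107, -0.94 ,  1.147]), 'moment': array([-0.046, -0.012, -0.023]), 'opening': np.float64(0.087)}
top [[441.4, 0.0, 252.9], [0.0, 441.4, 189.2], [0.0, 0.0, 1.0]] [[-0.017, -1.0, 0.006], [-0.991, 0.016, -0.13], [0.13, -0.008, -0.992]] [0.002, 0.514, 1.715] [0.287 0.008 1.768]
side [[464.6, 0.0, 249.9], [0.0, 464.6, 188.9], [0.0, 0.0, 1.0]] [[0.889, -0.458, 0.01], [-0.286, -0.572, -0.769], [0.358, 0.68, -0.64]] [-0.446, 0.225, 1.686] [-0.143 -1.222  1.256]
```

View pics/top0.png

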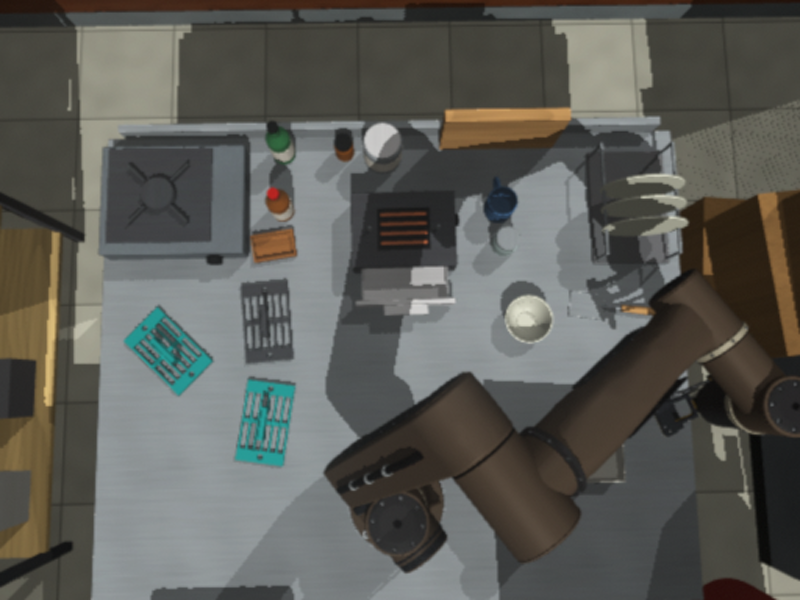

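View pics/side0.png

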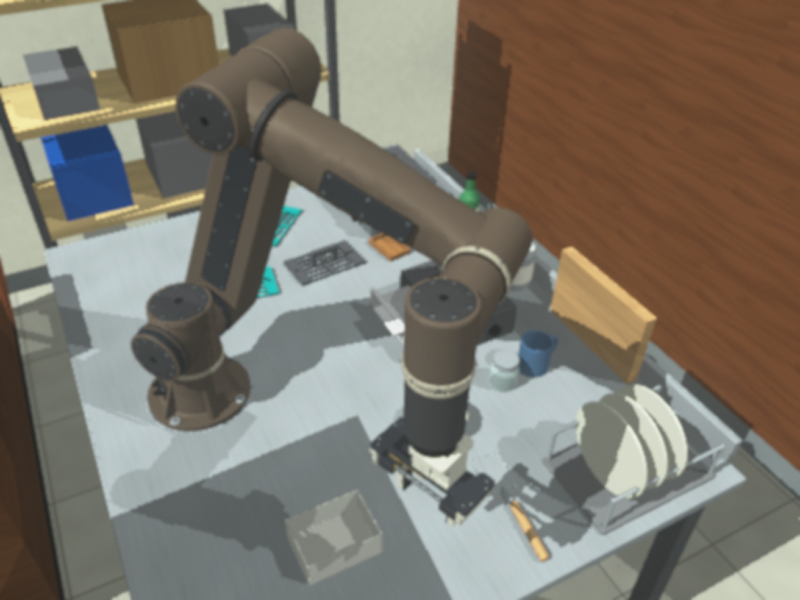

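The top view (800x600) has three grid-shaped things: a dark steel one at (267,320), and turquoise ones at (168,350) and (265,422). The dark one fits the description. The grill is at (405,230), with its drawer out toward the robot at about (405,290). I'll confirm in an enlarged crop.

Run:
```python
import numpy as np,cv2
f=np.load("top0.npz")["frame"][:,:,::-1]
a=f[170:240,145:195]; b=f[110:206,220:300]
cv2.imwrite("pics/cropgrid.png",cv2.resize(a,None,fx=8,fy=8,interpolation=cv2.INTER_CUBIC))
cv2.imwrite("pics/cropgrill.png",cv2.resize(b,None,fx=6,fy=6,interpolation=cv2.INTER_CUBIC))
```

```text
(no output)
```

View pics/cropgrid.png

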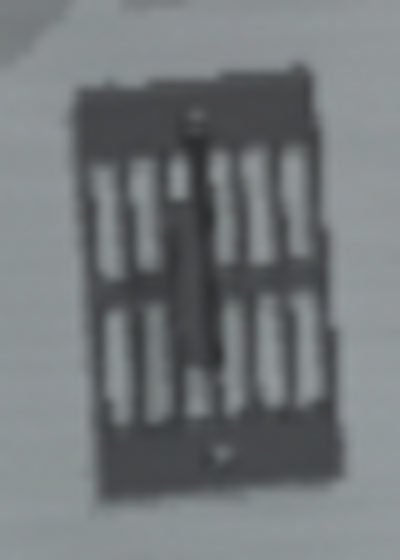

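View pics/cropgrill.png

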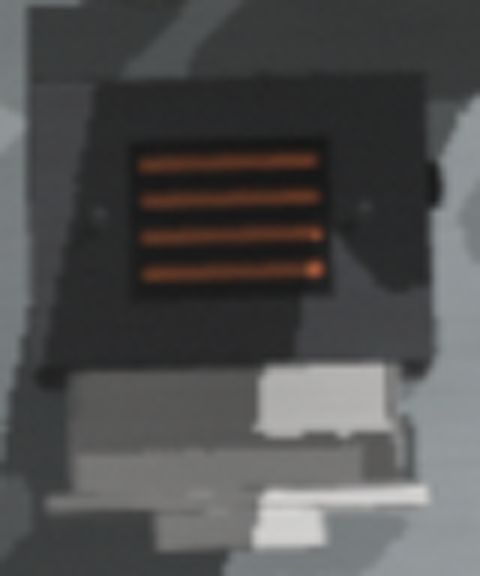

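The crop confirms it: dark steel, handle, and hole spots at about (195,118) and (222,453). In the grill crop the pins are faint, near (98,213) and (365,208). I'll enhance both and compute positions.

```bash
cat > h.py <<'E'
import numpy as np
def ray(s,px,z):
    K=s["camera_matrix"];R=s["R"];t=s["t"]
    d=R.T@np.linalg.inv(K)@np.array([px[0],px[1],1.]);c=-R.T@t
    return c+d*(z-c[2])/d[2]
def proj(s,X):
    p=s["camera_matrix"]@(s["R"]@np.array(X,float)+s["t"]);return p[:2]/p[2]
E
python3 - <<'E'
import numpy as np,cv2
from h import *
s=np.load("top0.npz")
def g(c,z,o=(145,170),k=8): 
    px=[(c[0]+.5)/k-.5+o[0],(c[1]+.5)/k-.5+o[1]]; return ray(s,px,z).round(4)
print("corners",[g(c,.01) for c in((77,92),(310,70),(340,475),(103,495))])
print("holes",[g(c,.005) for c in((196,118),(222,453))])
print("bar",[g(c,.056) for c in((182,203),(205,365))])
G=lambda c,z:g(c,z,(220,110),6)
print("pins",[G(c,.112) for c in((98,213),(365,208))])
print("deck",[G(c,.09) for c in((97,85),(425,75),(433,365),(40,370))])
print("lip",[G(c,.064) for c in((155,548),(325,548),(155,515),(325,510))])
print("front",[G(c,.065) for c in((48,500),(430,492))])
f=s["frame"][:,:,::-1][110:206,215:300]
f=np.clip(255*(f/255.)**.5*1.2,0,255).astype(np.uint8)
cv2.imwrite("pics/grill_g.png",cv2.resize(f,None,fx=6,fy=6,interpolation=cv2.INTER_CUBIC))
E
```

```text
corners [array([0.5568, 0.3892, 0.01  ]), array([0.5661, 0.2723, 0.01  ]), array([0.3627, 0.2567, 0.01  ]), array([0.3548, 0.3739, 0.01  ])]
holes [array([0.5434, 0.3303, 0.005 ]), array([0.3748, 0.3161, 0.005 ])]
bar [array([0.4942, 0.3275, 0.056 ]), array([0.415 , 0.3157, 0.056 ])]
pins [array([0.6756, 0.056 , 0.112 ]), array([ 0.6762, -0.1146,  0.112 ])]
deck [array([0.7659, 0.0563, 0.09  ]), array([ 0.7694, -0.1576,  0.09  ]), array([ 0.5775, -0.1574,  0.09  ]), array([0.5783, 0.0951, 0.09  ])]
lip [array([0.465 , 0.0233, 0.064 ]), array([ 0.4631, -0.0867,  0.064 ]), array([0.4864, 0.0229, 0.064 ]), array([ 0.4879, -0.0872,  0.064 ])]
front [array([0.4972, 0.092 , 0.065 ]), array([ 0.4984, -0.1555,  0.065 ])]
```

View pics/grill_g.png

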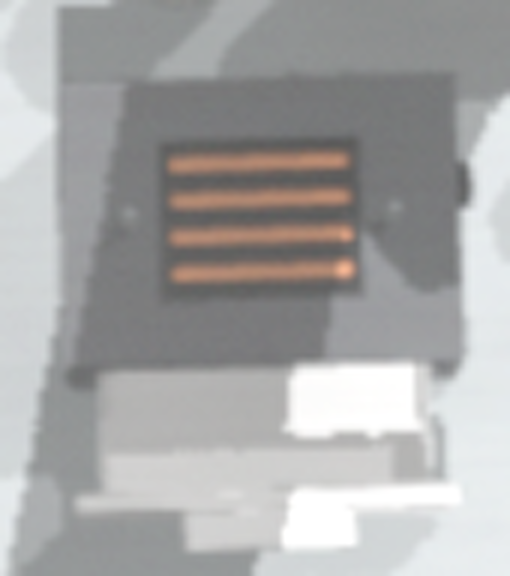

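```bash
cat >> h.py <<'E'
from scipy.spatial.transform import Rotation as Ro
def mv(p0,yaw0,p1,yaw1,rpy0=None):
    R0=Ro.from_euler('xyz',rpy0 if rpy0 is not None else [180,0,yaw0],degrees=True)
    R1=Ro.from_euler('xyz',[180,0,yaw1],degrees=True)
    return (R0.inv().apply(np.array(p1)-np.array(p0))*100).round(2),(R0.inv()*R1).as_rotvec().round(4)
E
python3 - <<'E'
from h import *
a=[.242,-.63,.227]
print(mv(a,-159,[.36,-.45,.35],-159)); print(mv(a,-159,[.5,-.2,.35],-159))
E
```

```text
(array([-17.47,  12.58, -12.3 ]), array([0., 0., 0.]))
(array([-39.5,  30.9, -12.3]), array([0., 0., 0.]))
```

Emit:
move_arm([
  [8.7,0,0,-5,0,0,0],
  [8.7,-5,3.6,-8,0,0,0],
  [8.7,-10,7.5,-11,0,0,0],
  [8.7,-15,11.5,-12.3,0,0,0],
  [8.7,-20,15.5,-12.3,0,0,0],
  [8.7,-25,19.5,-12.3,0,0,0],
  [8.7,-30,23.5,-12.3,0,0,0],
  [8.7,-35,27.5,-12.3,0,0,0],
])

```text
clock: 1.1
tool_pos: [0.4596, -0.2648, 0.3495]
orientation: [180.0, 0.0, -159.0]
force: [1.5, -0.7, 0.1]
opening: 0.087
```

Run:
```python
from h import *
from plant import sensors
o=sensors.get_obs();print(o['tool_pos'],o['orientation'],o['joint_pos'].round(1),o['clock'])
R=Ro.from_euler('xyz',[180,0,-159],degrees=True)
p=np.array([.242,-.63,.227])+R.apply([-.35,.275,-.123]);print("cmd",p)
print(mv(p,-159,[.5,.25,.3],-175.5))
```

```text
[ 0.4595768  -0.26479492  0.34949325] [ 1.79994510e+02  4.31453638e-03 -1.58983333e+02] [ -8.8   3.5  -5.4  -0.  -81.1 -60.2] 1.1
cmd [ 0.47020196 -0.2478366   0.35      ]
(array([-20.62,  45.41,   5.  ]), array([-0.   , -0.   ,  0.288]))
```

Emit:
move_arm([
  [8.7,-3,6,0,0,0,0.03],
  [8.7,-6,12,0,0,0,0.07],
  [8.7,-9,18,0,0,0,0.11],
  [8.7,-11,24,0,0,0,0.15],
  [8.7,-13.5,30,0,0,0,0.19],
  [8.7,-16,36,1,0,0,0.23],
  [8.7,-18.5,41,3,0,0,0.27],
  [8.7,-20.6,45.4,5,0,0,0.288],
])

```text
clock: 2.1
tool_pos: [0.4878, 0.227, 0.3018]
orientation: [180.0, 0.1, -175.5]
force: [1.7, -0.8, -0.7]
opening: 0.0869
```

Run:
```python
from h import *
from plant import sensors,cams
import cv2
o=sensors.get_obs();print(o['tool_pos'],o['orientation'],o['joint_pos'].round(1),o['clock'])
p=[.5,.25,.3]
print(mv(p,-175.5,[.4595,.323,.12],-175.5),mv(p,-175.5,[.4595,.323,.029],-175.5))
for n in("top","side"):
    s=cams.snapshot(n); np.savez(f"{n}1.npz",**s)
    f=s["frame"][:,:,::-1]
    f=np.clip(255*(f/255.)**.6*1.1,0,255).astype(np.uint8)
    if n=="side":
        print(proj(s,[.676,.056,.114]),proj(s,[.676,-.114,.114]))
        cv2.imwrite("pics/side1.png",cv2.resize(f,(800,600),interpolation=cv2.INTER_CUBIC))
        u,v=map(int,proj(s,[.676,-.03,.1])); c=f[v-50:v+60,u-60:u+60]; print(u-60,v-50)
        cv2.imwrite("pics/side1c.png",cv2.resize(c,None,fx=5,fy=5,interpolation=cv2.INTER_CUBIC))
```

```text
[0.48779903 0.22697993 0.30175448] [ 1.79956949e+02  5.12008907e-02 -1.75499872e+02] [  45.8    5.1   -9.6    0.   -75.2 -131.3] 2.1
(array([ 3.46,  7.6 , 18.  ]), array([0., 0., 0.])) (array([ 3.46,  7.6 , 27.1 ]), array([0., 0., 0.]))
[281.93974389 167.38391168] [304.38815452 191.40806289]
232 131
```

View pics/side1.png

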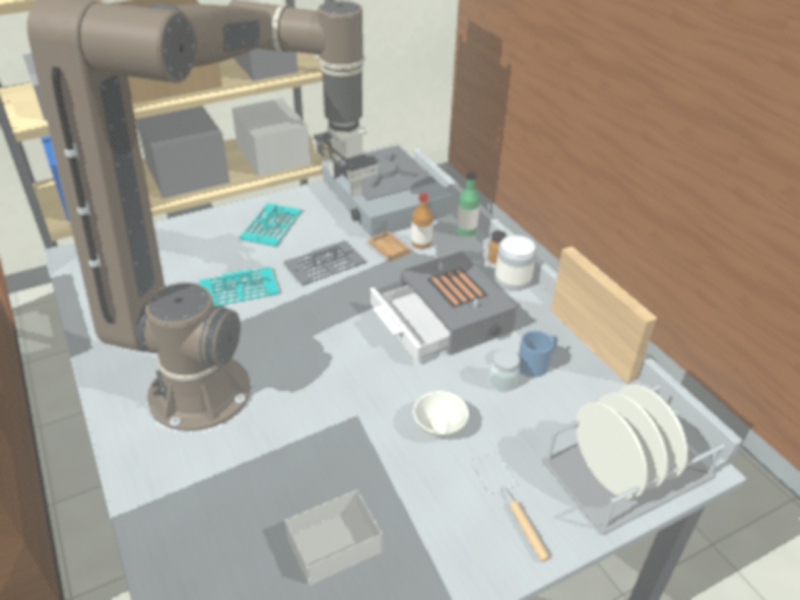

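View pics/side1c.png

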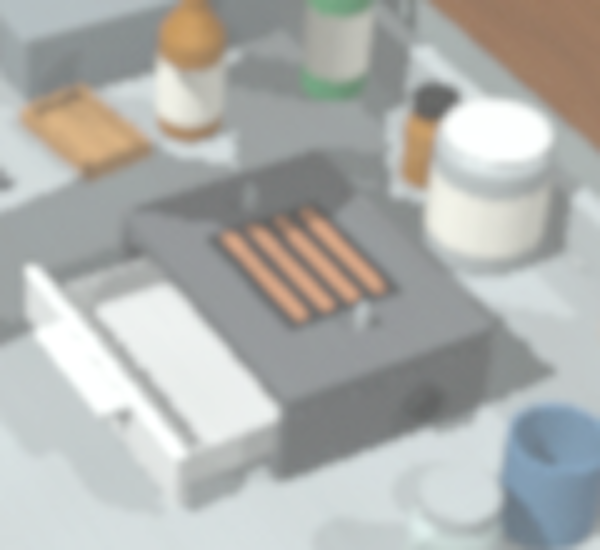

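The side view agrees with the top one: pin tips at frame (282,168) and (304.4,192), predicted (281.9,167.4) and (304.4,191.4). Next I descend to the handle of the dark grid.

Emit:
move_arm([
  [8.7,1.5,3.5,4,0,0,0],
  [8.7,3,7,9,0,0,0],
  [8.7,3.46,7.6,13,0,0,0],
  [8.7,3.46,7.6,16,0,0,0],
  [8.7,3.46,7.6,18,0,0,0],
  [8.7,3.46,7.6,18,0,0,0],
  [8.7,3.46,7.6,18,0,0,0],
  [8.7,3.46,7.6,18,0,0,0],
])

```text
clock: 3.2
tool_pos: [0.4481, 0.2982, 0.1231]
orientation: [179.9, 0.1, -175.5]
force: [0.5, 0.1, 0.7]
opening: 0.0869
```

Run:
```python
from h import *
from plant import sensors,cams
import cv2
o=sensors.get_obs();print(o['tool_pos'],o['orientation'],o['joint_pos'].round(1),o['clock'])
for n in("top","side"):
    s=cams.snapshot(n); np.savez(f"{n}2.npz",**s)
    f=s["frame"][:,:,::-1]
    f=np.clip(255*(f/255.)**.6*1.1,0,255).astype(np.uint8)
    u,v=map(int,proj(s,[.46,.323,.05])); c=f[v-50:v+50,u-60:u+60]; print(u-60,v-50)
    cv2.imwrite(f"pics/{n}2c.png",cv2.resize(c,None,fx=5,fy=5,interpolation=cv2.INTER_CUBIC))
```

```text
[0.44812555 0.29820057 0.12305   ] [ 1.79922942e+02  7.62189067e-02 -1.75486698e+02] [  54.5   13.   -24.7    0.   -52.1 -140. ] 3.2
108 153
147 109
```

View pics/side2c.png

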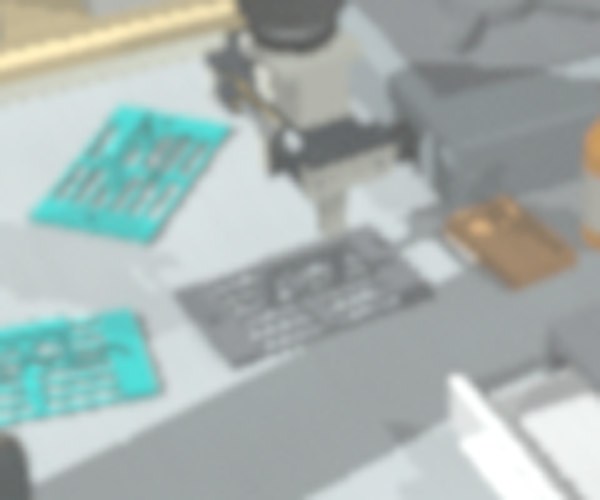

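View pics/top2c.png

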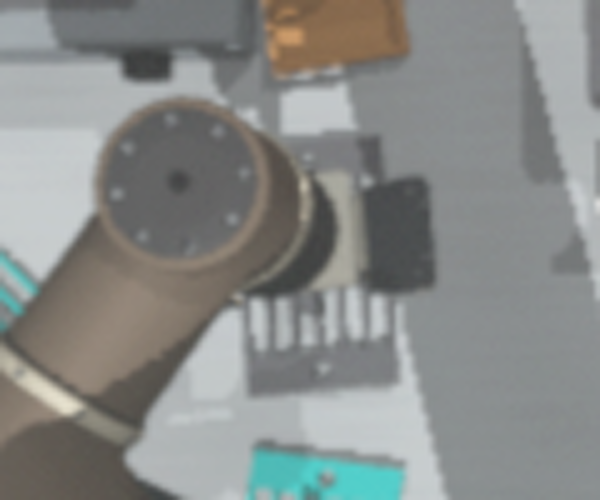

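The last call stopped short because of joint-speed limits: the TCP is at (0.448, 0.298) and not (0.4595, 0.323). From here I'll work from the settled measured pose.

Run:
```python
from h import *
from plant import sensors
o=sensors.get_obs();print(o['tool_pos'],o['orientation'])
p=o['tool_pos']
print(mv(p,-175.5,[.4595,.323,.029],-175.5,o['orientation']))
```

```text
[0.44793892 0.29813274 0.12280457] [ 1.79931202e+02  6.14681158e-02 -1.75490575e+02]
(array([-1.34,  2.38,  9.38]), array([0.0012, 0.0011, 0.0002]))
```

Emit:
move_arm([
  [8.7,-0.7,1.2,0,0,0,0],
  [8.7,-1.34,2.38,1.5,0,0,0],
  [8.7,-1.34,2.38,4,0,0,0],
  [8.7,-1.34,2.38,6.5,0,0,0],
  [8.7,-1.34,2.38,8.5,0,0,0],
  [8.7,-1.34,2.38,9.3,0,0,0],
  [8.7,-1.34,2.38,9.3,0,0,0],
  [8.7,-1.34,2.38,9.3,0,0,0],
])

```text
clock: 4.3
tool_pos: [0.4595, 0.3232, 0.0294]
orientation: [180.0, 0.0, -175.5]
force: [0.0, -0.7, -0.4]
opening: 0.087
```

Run:
```python
from h import *
from plant import sensors,cams
import cv2
o=sensors.get_obs();print(o['tool_pos'],o['orientation'],o['joint_pos'].round(1),o['clock'],o['force'])
n="side"
s=cams.snapshot(n); np.savez(f"{n}3.npz",**s)
f=s["frame"][:,:,::-1]
f=np.clip(255*(f/255.)**.6*1.1,0,255).astype(np.uint8)
u,v=map(int,proj(s,[.46,.323,.05])); c=f[v-40:v+40,u-50:u+50]; print(u-60,v-50)
cv2.imwrite(f"pics/{n}3c.png",cv2.resize(c,None,fx=7,fy=7,interpolation=cv2.INTER_CUBIC))
```

```text
[0.45947941 0.32318859 0.02942385] [ 1.79963175e+02  4.18144385e-02 -1.75470520e+02] [  55.1   21.8  -27.2    0.   -40.9 -140.6] 4.3 [ 0.0091679  -0.74197448 -0.39812527]
147 109
```

View pics/side3c.png

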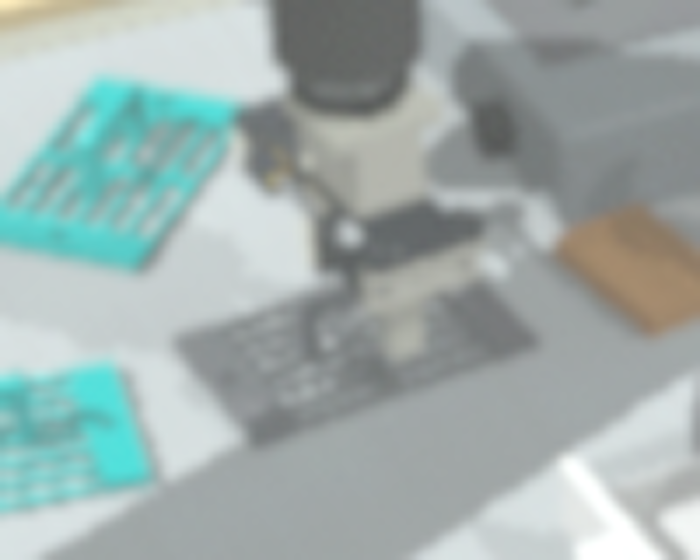

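The fingers are around the bar of the dark grid: the handle's leg shows at crop (320,335) and the finger at (405,340). Closing.

Emit:
move_arm([
  [0.5,0,0,0,0,0,0],
  [0.5,0,0,0,0,0,0],
  [0.5,0,0,0,0,0,0],
  [0.5,0,0,0,0,0,0],
  [0.5,0,0,0,0,0,0],
  [0.5,0,0,0,0,0,0],
  [0.5,0,0,0,0,0,0],
  [0.5,0,0,0,0,0,0],
])

```text
clock: 5.35
tool_pos: [0.4592, 0.3228, 0.0289]
orientation: [180.0, 0.0, -175.5]
force: [0.8, 0.8, -0.4]
opening: 0.0137
```

Emit:
move_arm([
  [0.5,0,0,-1,0,0,0],
  [0.5,0,0,-3,0,0,0],
  [0.5,0,0,-6,0,0,0],
  [0.5,0,0,-10,0,0,0],
  [0.5,0,0,-14,0,0,0],
  [0.5,0,0,-18,0,0,0],
  [0.5,0,0,-20,0,0,0],
  [0.5,0,0,-21,0,0,0],
])

```text
clock: 6.35
tool_pos: [0.459, 0.3226, 0.2404]
orientation: [179.9, 0.0, -175.5]
force: [0.5, -0.6, -4.5]
opening: 0.0138
```

Run:
```python
from h import *
from plant import sensors
o=sensors.get_obs();print(o['tool_pos'],o['orientation'],o['force'],o['moment'],o['opening'])
c=[.4595,.323,.239]
for f in (.25,.5,.75,1):
    p=np.array(c)*(1-f)+np.array([.66,-.029,.239])*f
    print(mv(c,-175.5,p,-175.5+85.7*f))
```

```text
[0.45901432 0.32257999 0.2403883 ] [ 1.79923181e+02  4.90791438e-02 -1.75492972e+02] [ 0.49267696 -0.59155328 -4.46310602] [-0.04194818 -0.04544879 -0.0299865 ] 0.013811199811707022
(array([-4.31, -9.17, -0.  ]), array([ 0.    ,  0.    , -0.3739]))
(array([ -8.61, -18.33,  -0.  ]), array([ 0.    ,  0.    , -0.7479]))
(array([-12.92, -27.5 ,  -0.  ]), array([-0.    ,  0.    , -1.1218]))
(array([-17.23, -36.66,  -0.  ]), array([ 0.    ,  0.    , -1.4957]))
```

Emit:
move_arm([
  [0.5,-0.6,-1.2,0,0,0,-0.05],
  [0.5,-1.6,-3.5,0,0,0,-0.14],
  [0.5,-2.8,-6,0,0,0,-0.24],
  [0.5,-4,-8.6,0,0,0,-0.35],
  [0.5,-5.3,-11.2,0,0,0,-0.46],
  [0.5,-6.5,-13.8,0,0,0,-0.57],
  [0.5,-7.7,-16.3,0,0,0,-0.67],
  [0.5,-8.6,-18.3,0,0,0,-0.748],
])

```text
clock: 7.35
tool_pos: [0.559, 0.1457, 0.2379]
orientation: [179.9, -0.1, -132.5]
force: [0.3, 0.1, -3.1]
opening: 0.0135
```

Run:
```python
from h import *
from plant import sensors
o=sensors.get_obs();print(o['tool_pos'],o['orientation'],o['qvel'].round(1),o['force'],o['opening'])
print(mv([.559,.147,.239],-132.65,[.66,-.029,.239],-89.8))
```

```text
[0.5589882  0.14566699 0.23787252] [ 1.79948276e+02 -1.14107687e-01 -1.32500640e+02] [-18.1   3.7   4.7  -0.1  -1.   53.1] [ 0.25723551  0.12168528 -3.10738361] 0.01351724215894083
(array([  6.1 , -19.35,  -0.  ]), array([-0.    ,  0.    , -0.7479]))
```

Emit:
move_arm([
  [0.5,1,-3.2,0,0,0,-0.12],
  [0.5,2,-6.4,0,0,0,-0.25],
  [0.5,3,-9.6,0,0,0,-0.37],
  [0.5,4,-12.8,0,0,0,-0.5],
  [0.5,5,-15.8,0,0,0,-0.62],
  [0.5,5.7,-18,0,0,0,-0.7],
  [0.5,6.1,-19.3,0,0,0,-0.745],
  [0.5,6.1,-19.3,0,0,0,-0.748],
])

```text
clock: 8.35
tool_pos: [0.6595, -0.0295, 0.2374]
orientation: [179.8, -0.0, -89.9]
force: [-0.2, 0.1, -3.6]
opening: 0.0136
```

Emit:
move_arm([
  [0.5,0,0,0,0,0,0],
  [0.5,0,0,0,0,0,0],
  [0.5,0,0,0,0,0,0],
  [0.5,0,0,0,0,0,0],
  [0.5,0,0,0,0,0,0],
  [0.5,0,0,0,0,0,0],
  [0.5,0,0,0,0,0,0],
  [0.5,0,0,0,0,0,0],
])

```text
clock: 9.35
tool_pos: [0.6599, -0.0287, 0.2389]
orientation: [180.0, -0.0, -89.8]
force: [-0.3, -0.6, -3.0]
opening: 0.0136
```

```bash
cat > shot.py <<'E'
from h import *
from plant import sensors,cams
import cv2,sys
i=sys.argv[1]; z=float(sys.argv[2]); W=[float(a) for a in sys.argv[3:5]] if len(sys.argv)>3 else [.67,-.03]
o=sensors.get_obs();print(o['tool_pos'],o['orientation'],o['force'],o['opening'],o['clock'])
for n in("top","side"):
    s=cams.snapshot(n); np.savez(f"{n}{i}.npz",**s)
    f=s["frame"][:,:,::-1]
    f=np.clip(255*(f/255.)**.6*1.1,0,255).astype(np.uint8)
    u,v=map(int,proj(s,W+[z])); c=f[v-40:v+40,u-50:u+50]; print(n,u-50,v-40)
    cv2.imwrite(f"pics/{n}{i}c.png",cv2.resize(c,None,fx=8,fy=7.5,interpolation=cv2.INTER_CUBIC) if 0 else cv2.resize(c,None,fx=7.5,fy=7.5,interpolation=cv2.INTER_CUBIC))
E
python3 shot.py 4 .21
```

```text
[ 0.6599232  -0.02867611  0.23888463] [ 1.79998063e+02 -6.12679372e-04 -8.97716951e+01] [-0.31684858 -0.5669389  -3.02006024] 0.013589938989747257 9.35
top 208 100
side 243 119
```

View pics/top4c.png

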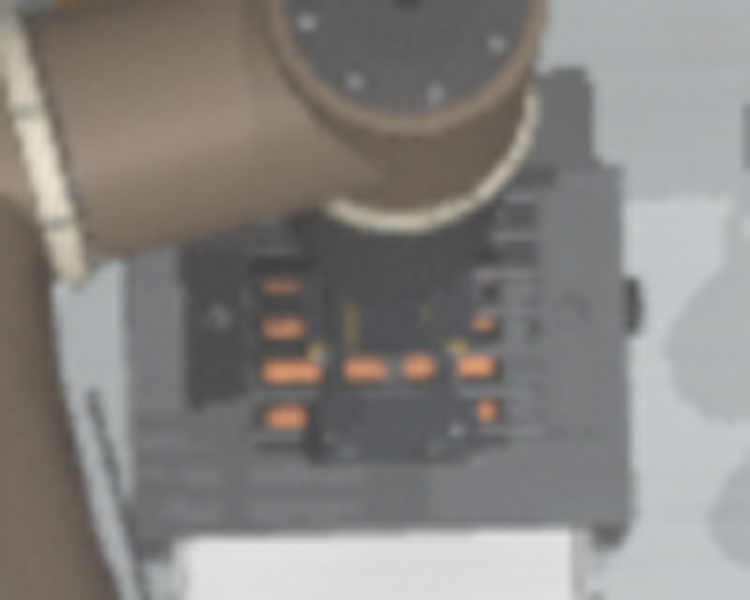

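View pics/side4c.png

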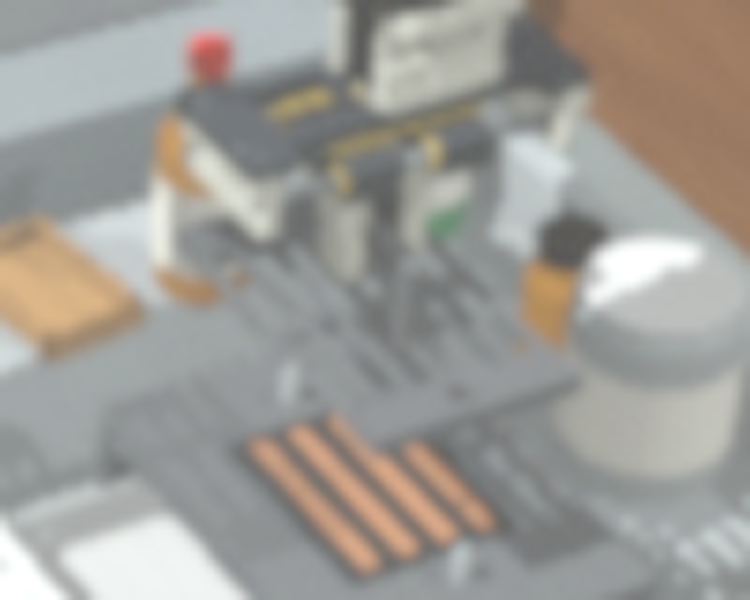

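```bash
python3 - <<'E'
from h import *
s=np.load("top4.npz");k=7.5
q=lambda c,z:ray(s,[(c[0]+.5)/k-.5+208,(c[1]+.5)/k-.5+100],z).round(4)
print([q(c,.214) for c in((218,317),(571,311))])
print("edges left plate inner/outer", [q(c,.219) for c in((183,320),(250,320),(540,310),(612,310))])
# predicted hole px if grid centred on TCP
for y in(.085,-.085):
    p=proj(s,[.66,-.0287+y,.219]); print((p-[208,100]+.5)*k-.5, (proj(s,[.676,-.029+y,.114])-[208,100]+.5)*k-.5)
E
python3 - <<'E'
import numpy as np,cv2
f=np.load("top4.npz")["frame"][:,:,::-1][120:165,215:300].astype(float)
f=np.clip((f-20)*3,0,255).astype(np.uint8)
cv2.imwrite("pics/top4d.png",cv2.resize(f,None,fx=9,fy=9,interpolation=cv2.INTER_CUBIC))
E
```

```text
[array([0.6635, 0.0503, 0.214 ]), array([ 0.6639, -0.1192,  0.214 ])]
edges left plate inner/outer [array([0.6611, 0.0669, 0.219 ]), array([0.6606, 0.0349, 0.219 ]), array([ 0.6634, -0.104 ,  0.219 ]), array([ 0.6628, -0.1385,  0.219 ])]
[205.29320499 321.96895222] [212.51919648 339.62510187]
[560.48092728 316.55739171] [545.39727123 334.53846626]
```

View pics/top4d.png

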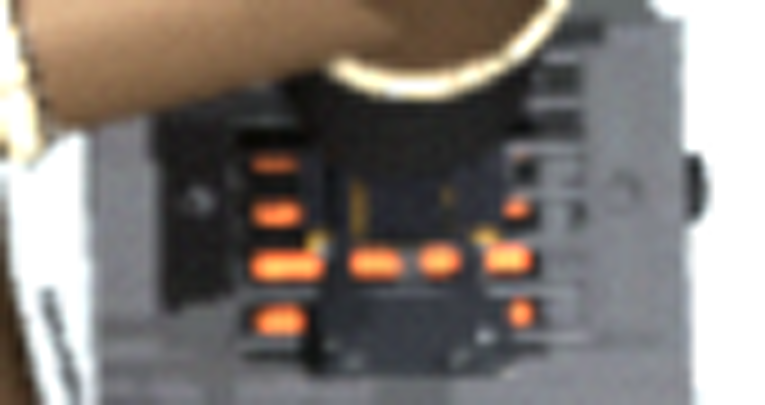

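```bash
cat > ov.py <<'E'
from h import *
import cv2
def overlay(i,c,z,tilt,yaw=0.2,name="ov",hw=(50,40),W=None):
    R=Ro.from_euler('xyz',[tilt,0,yaw],degrees=True)
    for n in("top","side"):
        s=np.load(f"{n}{i}.npz"); f=s["frame"][:,:,::-1]
        f=np.clip(255*(f/255.)**.6*1.1,0,255).astype(np.uint8)
        u,v=map(int,proj(s,[c[0],c[1],z])); u0,v0=u-hw[0],v-hw[1]; k=7.5
        im=cv2.resize(f[v0:v+hw[1],u0:u+hw[0]],None,fx=k,fy=k,interpolation=cv2.INTER_CUBIC)
        P=lambda X:tuple(int(a) for a in ((proj(s,np.array([c[0],c[1],z])+R.apply(X))-[u0,v0]+.5)*k-.5))
        for zz,col in((0,(0,255,0)),(.01,(0,0,255))):
            pts=[P([a,b,zz]) for a,b in((-.06,-.1),(.06,-.1),(.06,.1),(-.06,.1))]
            cv2.polylines(im,[np.array(pts)],True,col,1)
            for b in(.085,-.085):
                th=np.linspace(0,2*np.pi,24); cv2.polylines(im,[np.array([P([.007*np.cos(t),b+.007*np.sin(t),zz]) for t in th])],True,col,1)
        cv2.imwrite(f"pics/{name}_{n}.png",im)
E
python3 -c "
from ov import *
overlay('4',(.662,-.0345),.209,0)"
```

```text
(no output)
```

View pics/ov_top.png

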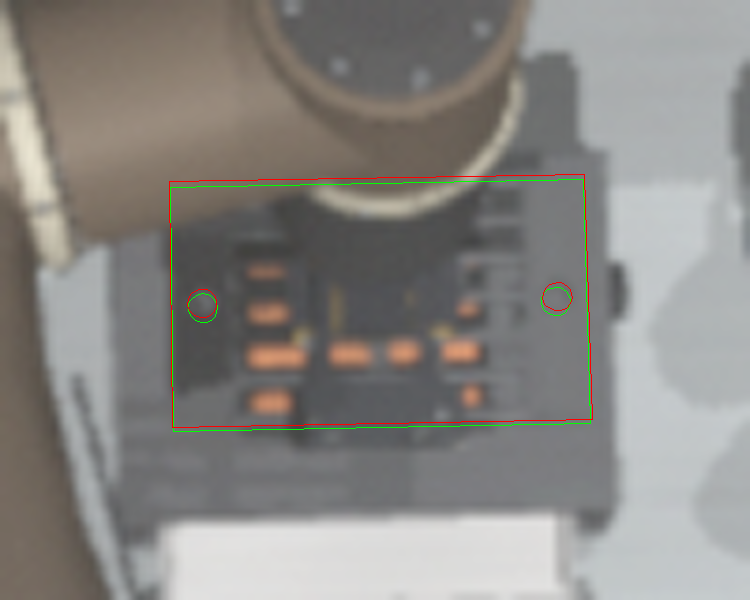

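View pics/ov_side.png

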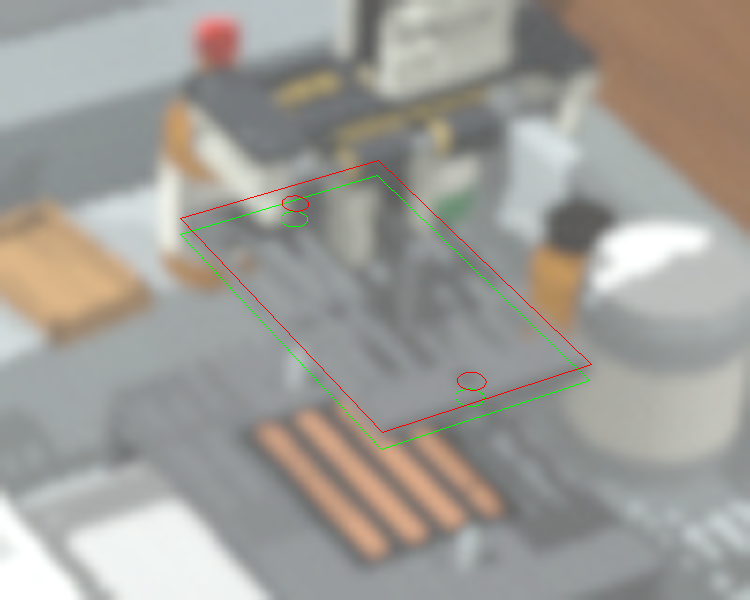

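Run:
```python
from h import *
import cv2
for i,(u0,v0,w,h) in {"4":(255,130,75,65)}.items():
    s=np.load(f"side{i}.npz");f=s["frame"][:,:,::-1].astype(float)[v0:v0+h,u0:u0+w]
    f=np.clip((f-20)*2.2,0,255).astype(np.uint8)
    cv2.imwrite("pics/side4d.png",cv2.resize(f,None,fx=9,fy=9,interpolation=cv2.INTER_CUBIC))
```

```text
(no output)
```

View pics/side4d.png

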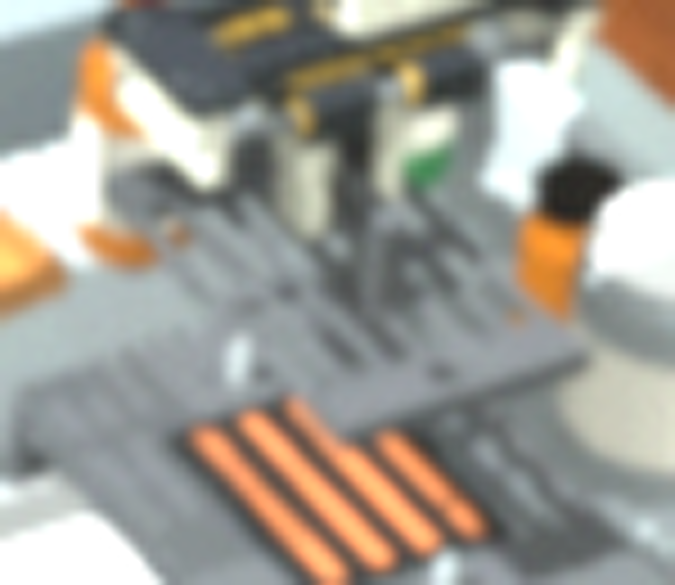

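Run:
```python
from h import *
import cv2
a=np.load("top4.npz");b=np.load("side4.npz")
t=lambda c:np.array([(c[0]+.5)/7.5-.5+208,(c[1]+.5)/7.5-.5+100])
sd=lambda c:np.array([(c[0]+.5)/9-.5+255,(c[1]+.5)/9-.5+130])
P=lambda s:s["camera_matrix"]@np.c_[s["R"],s["t"]]
def tri(p,q):
    X=cv2.triangulatePoints(P(a),P(b),p.reshape(2,1),q.reshape(2,1))[:,0];X=X[:3]/X[3]
    return X.round(4),(proj(a,X)-p).round(2),(proj(b,X)-q).round(2)
print("R",tri(t((571,311)),sd((440,371))))
print("L",tri(t((218,317)),sd((178,232))))
for z in(.209,.219):print([((proj(b,[.662,-.0345+y,z])-[255,130]+.5)*9-.5).round(0) for y in(.085,-.085)])
```

```text
R (array([ 0.6604, -0.1179,  0.2219]), array([-0.19,  0.43]), array([ 0.41, -0.09]))
L (array([0.655 , 0.0575, 0.1838]), array([-1.69,  4.25]), array([ 3.79, -0.79]))
[array([237., 182.]), array([447., 396.])]
[array([238., 163.]), array([449., 377.])]
```

```bash
python3 - <<'E'
from h import *
from scipy.optimize import least_squares
a=np.load("top4.npz");b=np.load("side4.npz")
t=lambda c:np.array([(c[0]+.5)/7.5-.5+208,(c[1]+.5)/7.5-.5+100])
sd=lambda c:np.array([(c[0]+.5)/9-.5+255,(c[1]+.5)/9-.5+130])
piv=np.array([.66,-.0287,.258])
def res(p,full=0):
    ex,d,th=p
    R=Ro.from_euler('xyz',[th,0,.2],degrees=True)
    X=lambda y,z:piv+R.apply([ex,y+d,z-.049])
    r=np.r_[proj(a,X(.085,.007))-t((218,317)),proj(a,X(-.085,.007))-t((571,311)),proj(b,X(-.085,.01))-sd((440,371))]
    if full: print("centre",X(0,0),"holes bottom",X(.085,0),X(-.085,0))
    return r
s=least_squares(res,[0,0,0],x_scale=[.001,.001,1]);print(s.x,s.fun.round(2));res(s.x,1)
for th in(0,-3,-5):
    q=least_squares(lambda p:res([p[0],p[1],th]),[0,0]);print(th,q.x,q.fun.round(2))
E
python3 - <<'E'
import sys;sys.path.insert(0,'.')
from ov import *
import os;os.chdir('.')
R=Ro.from_euler('x',-4,degrees=True)
c=np.array([.66,-.0287,.258])+R.apply([0.0015,-.002,-.049])
overlay('4',c[:2],c[2],-4,name="ovt")
E
```

```text
[ 0.0018771  -0.00389458 -1.08695932] [-0.35  0.5  -0.15  0.21  0.86  0.1 ]
centre [ 0.66189392 -0.03351682  0.2090827 ] holes bottom [0.66159727 0.05146737 0.20747026] [ 0.66219058 -0.11850101  0.21069514]
0 [ 0.00208424 -0.00447025] [-0.43  0.35 -0.24  0.27  0.85  0.43]
-3 [ 0.00152473 -0.00286562] [-0.19  0.77 -0.01  0.11  0.88 -0.49]
-5 [ 0.00117424 -0.00176487] [-0.01  1.05  0.1   0.    0.87 -1.12]
```

View pics/ovt_side.png

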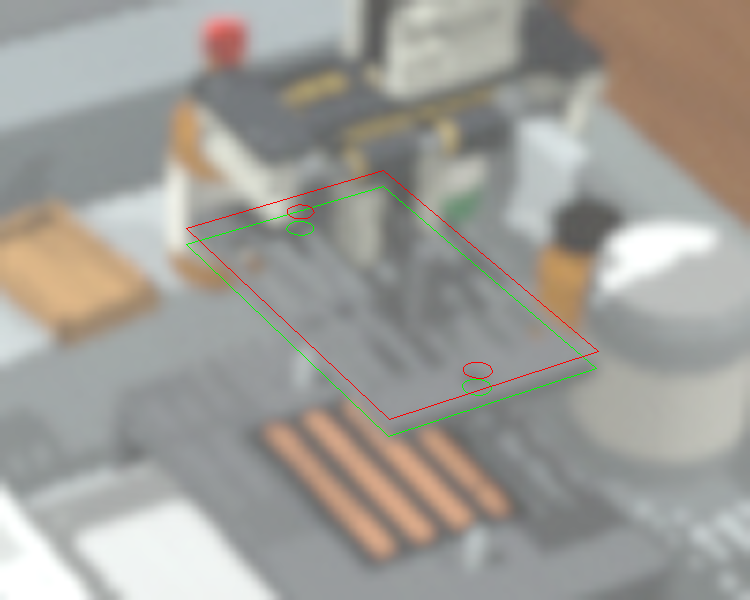

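The right hole shows in both views (top crop (571,311), side crop (440,371)). Fitting the holes gives no real tilt, about 1°, and puts the grid centre about 5 mm toward -y of the TCP. I move over the pins and stop about 12 mm above their tips to look again.

Emit:
move_arm([
  [0.5,-0.2,-0.6,0.5,0,0,0],
  [0.5,-0.45,-1.2,2,0,0,0],
  [0.5,-0.45,-1.35,4,0,0,0],
  [0.5,-0.45,-1.35,6,0,0,0],
  [0.5,-0.45,-1.35,7.3,0,0,0],
  [0.5,-0.45,-1.35,8,0,0,0],
  [0.5,-0.45,-1.35,8,0,0,0],
  [0.5,-0.45,-1.35,8,0,0,0],
])

```text
clock: 10.45
tool_pos: [0.6739, -0.0241, 0.1597]
orientation: [-179.9, 0.0, -89.8]
force: [0.4, 0.0, -3.0]
opening: 0.0138
```

```bash
python3 shot.py 5 .13
python3 - <<'E'
from h import *
import cv2
for n,(u0,v0,w,h) in {"side":(255,140,80,65),"top":(215,120,85,60)}.items():
    s=np.load(f"{n}5.npz");f=s["frame"][:,:,::-1].astype(float)[v0:v0+h,u0:u0+w]
    f=np.clip((f-20)*2.2,0,255).astype(np.uint8)
    cv2.imwrite(f"pics/{n}5d.png",cv2.resize(f,None,fx=9,fy=9,interpolation=cv2.INTER_CUBIC))
E
```

```text
[ 0.67390671 -0.0240703   0.15969097] [-1.79927221e+02  4.60370881e-03 -8.97659161e+01] [ 0.42143314  0.00343677 -3.03058459] 0.013794620802381986 10.45
top 208 105
side 241 136
```

View pics/top5d.png

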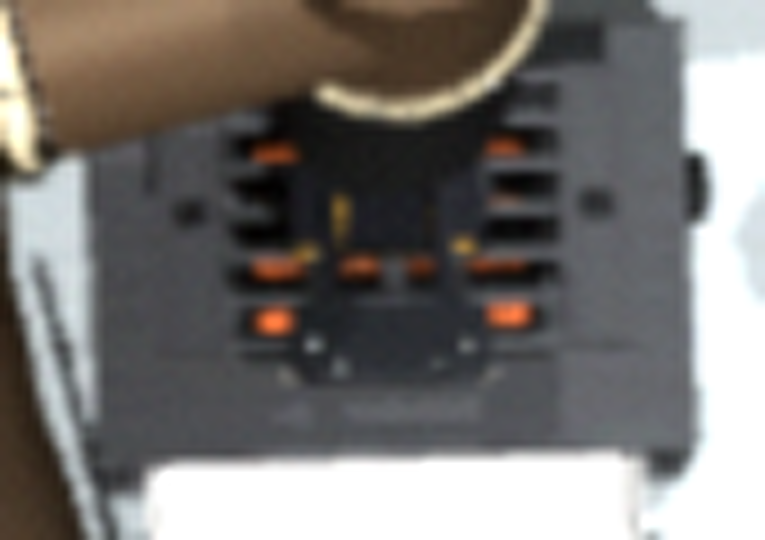

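View pics/side5d.png

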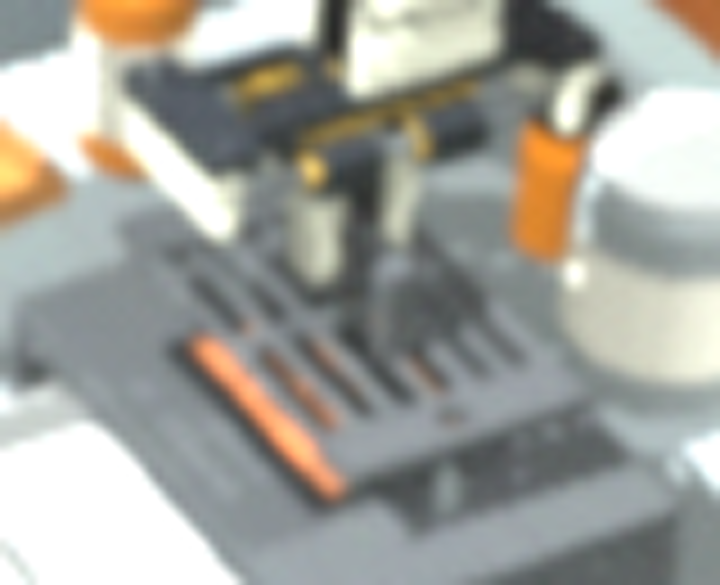

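Run:
```python
from h import *
from scipy.optimize import least_squares
from scipy.ndimage import gaussian_filter
a=np.load("top5.npz");b=np.load("side5.npz")
def cen(s,p,dark=True,r=3):
    g=s["frame"].mean(2); u,v=np.round(p).astype(int)
    w=g[v-r:v+r+1,u-r:u+r+1]; bg=np.median(np.r_[w[0],w[-1],w[:,0],w[:,-1]])
    w=np.clip(bg-w if dark else w-bg,0,None); w[w<.3*w.max()]=0
    yy,xx=np.mgrid[-r:r+1,-r:r+1]; return np.array([u+(w*xx).sum()/w.sum(),v+(w*yy).sum()/w.sum()]),w.max()
t=lambda c,o:np.array([(c[0]+.5)/9-.5+o[0],(c[1]+.5)/9-.5+o[1]])
L=t((191,213),(215,120));R_=t((597,201),(215,120));S=t((452,415),(255,140))
for n,s,p in(("L",a,L),("R",a,R_),("S",b,S)): print(n,p.round(2),cen(s,p))
L,R_,S=[cen(s,p)[0] for s,p in((a,L),(a,R_),(b,S))]
piv=np.array([.6739,-.0241,.1787])
def res(p,full=0):
    ex,d,th,yw=p
    R=Ro.from_euler('xyz',[th,0,yw],degrees=True)
    X=lambda y,z:piv+R.apply([ex,y+d,z-.049])
    if full: print("centre",X(0,0),"holes",X(.085,0),X(-.085,0))
    return np.r_[proj(a,X(.085,.006))-L,proj(a,X(-.085,.006))-R_,proj(b,X(-.085,.009))-S]
s=least_squares(res,[0,0,0,0],x_scale=[.001,.001,1,1]);print(s.x.round(4),s.fun.round(2));res(s.x,1)
q=least_squares(lambda p:res([p[0],p[1],0,p[2]]),[0,0,0],x_scale=[.001,.001,1]);print(q.x.round(4),q.fun.round(2));res([q.x[0],q.x[1],0,q.x[2]],1)
# pins from frame 1/0
a0=np.load("top0.npz");b1=np.load("side1.npz");a1=np.load("top1.npz")
for nm,X in(("Lp",[.676,.056,.112]),("Rp",[.676,-.1146,.112])):
    for n,sn in(("top0",a0),("top1",a1),("side1",b1)):
        p=proj(sn,X); c,m=cen(sn,p,False); print(nm,n,p.round(2),c.round(2),m.round(0),ray(sn,c,.110).round(4))
```

```text
L [235.78 143.22] (array([235.63919822, 143.24276169]), np.float64(20.0))
R [280.89 141.89] (array([280.67414051, 142.16442451]), np.float64(22.999999999999993))
S [304.78 185.67] (array([306.3559322 , 187.98870056]), np.float64(25.666666666666657))
[ 4.4000e-03 -1.0100e-02  5.7094e+00  2.1582e+00] [ 0.32 -0.02 -0.15 -0.22 -0.28 -0.04]
centre [ 0.67849517 -0.0290806   0.1289408 ] holes [0.67531008 0.05543774 0.1373969 ] [ 0.68168025 -0.11359894  0.12048471]
[ 0.004  -0.0069  0.535 ] [ 0.61 -0.01  0.51 -0.03 -0.52 -1.47]
centre [ 0.67793114 -0.03099559  0.1297    ] holes [0.6771374 0.0540007 0.1297   ] [ 0.67872488 -0.11599189  0.1297    ]
Lp top0 [235.92 144.97] [236.17 145.13] 16.0 [0.6758 0.0551 0.11  ]
Lp top1 [235.92 144.97] [236.17 145.15] 18.0 [0.6758 0.0551 0.11  ]
Lp side1 [281.91 167.78] [281.18 168.15] 26.0 [0.6735 0.0574 0.11  ]
Rp top0 [280.41 144.29] [280.34 143.99] 16.0 [ 0.6777 -0.1145  0.11  ]
Rp top1 [280.41 144.29] [280.39 144.93] 35.0 [ 0.674  -0.1146  0.11  ]
Rp side1 [304.43 191.9 ] [303.41 192.75] 46.0 [ 0.6712 -0.1152  0.11  ]
```

Run:
```python
from h import *
a=np.load("top5.npz");b=np.load("side5.npz")
print("top holes",ray(a,(235.64,143.24),.136),ray(a,(280.7,142.1),.136))
print("side R hole",ray(b,(304.78,185.67),.139), "side pin R",ray(b,(304.2,192.0),.114),ray(b,(304.2,192.0),.110),"L",ray(b,(281.7,168.2),.114))
import cv2
for n,s,(u0,v0,w,h) in(("pinR",np.load("side1.npz"),(290,180,30,24)),("holeR",b,(290,173,30,24)),("pinL",np.load("side1.npz"),(267,156,30,24))):
    f=s["frame"][:,:,::-1].astype(float)[v0:v0+h,u0:u0+w]
    f=np.clip((f-20)*1.8,0,255).astype(np.uint8)
    cv2.imwrite(f"pics/{n}.png",cv2.resize(f,None,fx=16,fy=16,interpolation=cv2.INTER_NEAREST))
ims=[cv2.imread(f"pics/{n}.png") for n in("pinR","holeR")]
cv2.imwrite("pics/pair.png",cv2.hconcat([cv2.resize(i,(390,312),interpolation=cv2.INTER_NEAREST) for i in ims]))
```

```text
top holes [0.67706051 0.05627743 0.136     ] [ 0.67881163 -0.11414403  0.136     ]
side R hole [ 0.6776575  -0.11020163  0.139     ] side pin R [ 0.673463   -0.11665705  0.114     ] [ 0.67632165 -0.11278622  0.11      ] L [0.67234905 0.0516845  0.114     ]
```

View pics/pair.png

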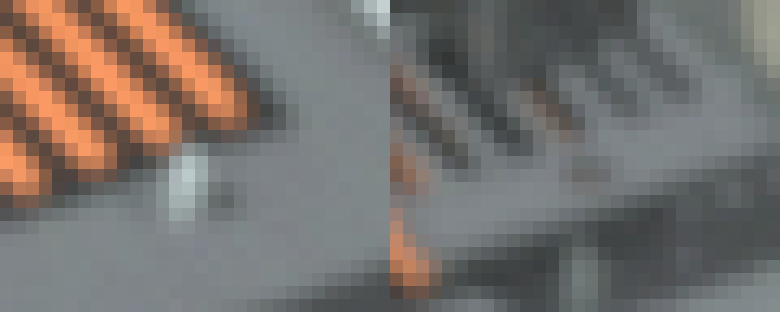

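Run:
```python
from h import *
b=np.load("side5.npz")
for X in([.676,-.1143,.09],[.676,-.1143,.102],[.676,-.1143,.114],[.678,-.1141,.130],[.678,-.1141,.140]): print(X,proj(b,X).round(2))
J=np.c_[proj(b,[.677,-.114,.1])-proj(b,[.676,-.114,.1]),proj(b,[.676,-.113,.1])-proj(b,[.676,-.114,.1])];print("px per mm x,y",J.round(3))
print("pin xy", [.676,-.1143]+np.linalg.solve(J,np.array([303.6,194.0])-proj(b,[.676,-.1143,.102]))*.001)
print("hole xy",[.678,-.1141]+np.linalg.solve(J,np.array([304.8,185.9])-proj(b,[.678,-.1141,.139]))*.001)
```

```text
[0.676, -0.1143, 0.09] [303.9  196.21]
[0.676, -0.1143, 0.102] [304.16 193.84]
[0.676, -0.1143, 0.114] [304.43 191.45]
[0.678, -0.1141, 0.13] [305.21 188.05]
[0.678, -0.1141, 0.14] [305.43 186.02]
px per mm x,y [[ 0.22  -0.14 ]
 [-0.075 -0.151]]
pin xy [ 0.67355463 -0.11411653]
hole xy [ 0.67694443 -0.11139842]
```

Top and side both put the holes about 2 to 3 mm past the pins in +x, and about 1 mm in +y. I correct that and lower the pin tips into the holes, watching the force.

Emit:
move_arm([
  [0.5,0.07,0.22,0,0,0,0],
  [0.5,0.07,0.22,0.3,0,0,0],
  [0.5,0.07,0.22,0.7,0,0,0],
  [0.5,0.07,0.22,1.1,0,0,0],
  [0.5,0.07,0.22,1.5,0,0,0],
  [0.5,0.07,0.22,1.8,0,0,0],
  [0.5,0.07,0.22,2.0,0,0,0],
  [0.5,0.07,0.22,2.0,0,0,0],
])

```text
clock: 11.55
tool_pos: [0.6712, -0.0248, 0.1387]
orientation: [180.0, -0.0, -89.8]
force: [-0.1, 0.4, -2.6]
opening: 0.0137
```

```bash
python3 shot.py 6 .11
python3 - <<'E'
from h import *
import cv2
for n,(u0,v0,w,h) in {"side":(255,145,80,65),"top":(215,120,85,60)}.items():
    s=np.load(f"{n}6.npz");f=s["frame"][:,:,::-1].astype(float)[v0:v0+h,u0:u0+w]
    f=np.clip((f-20)*2.2,0,255).astype(np.uint8)
    cv2.imwrite(f"pics/{n}6d.png",cv2.resize(f,None,fx=9,fy=9,interpolation=cv2.INTER_CUBIC))
E
```

```text
[ 0.67115553 -0.02479636  0.13872212] [ 1.79985929e+02 -2.88565274e-03 -8.97692093e+01] [-0.14874025  0.36795643 -2.61650192] 0.013711606127212032 11.55
top 208 106
side 241 140
```

View pics/top6d.png

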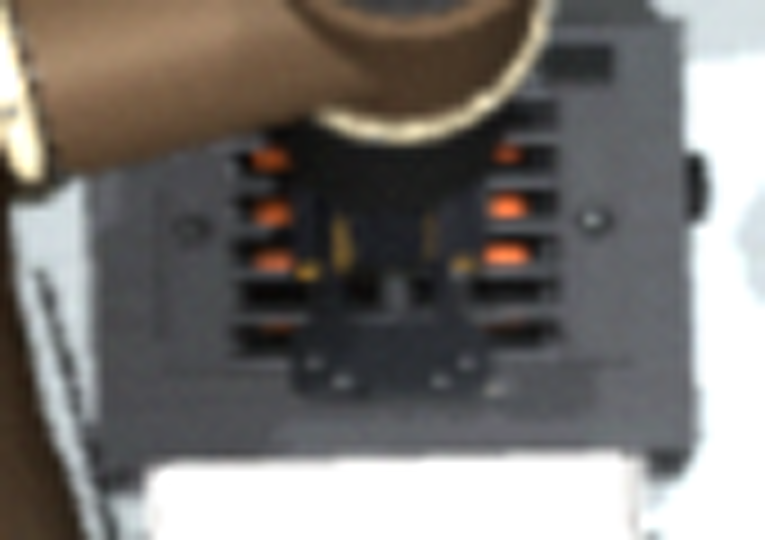

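View pics/side6d.png

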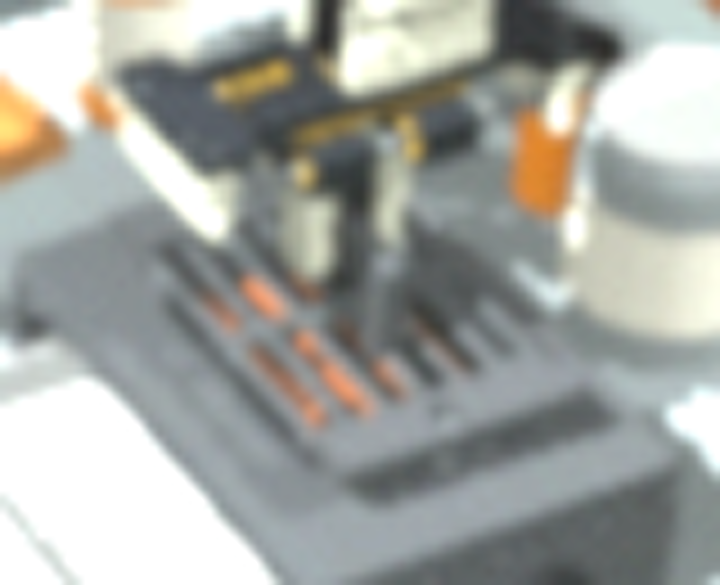

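Top view: both pins show inside their holes, left (191,228) and right (594,219), with no extra force. Lowering on.

Emit:
move_arm([
  [0.5,0,0,0.3,0,0,0],
  [0.5,0,0,0.6,0,0,0],
  [0.5,0,0,0.9,0,0,0],
  [0.5,0,0,1.2,0,0,0],
  [0.5,0,0,1.5,0,0,0],
  [0.5,0,0,1.6,0,0,0],
  [0.5,0,0,1.7,0,0,0],
  [0.5,0,0,1.7,0,0,0],
])

```text
clock: 12.65
tool_pos: [0.6712, -0.0248, 0.1219]
orientation: [180.0, -0.0, -89.8]
force: [0.1, -0.1, -2.9]
opening: 0.0138
```

Emit:
move_arm([
  [0.5,0,0,0.05,0,0,0],
  [0.5,0,0,0.1,0,0,0],
  [0.5,0,0,0.14,0,0,0],
  [0.5,0,0,0.18,0,0,0],
  [0.5,0,0,0.2,0,0,0],
  [0.5,0,0,0.2,0,0,0],
  [0.5,0,0,0.2,0,0,0],
  [0.5,0,0,0.2,0,0,0],
])

```text
clock: 13.65
tool_pos: [0.6712, -0.0248, 0.1199]
orientation: [-180.0, 0.0, -89.8]
force: [0.7, -0.5, -3.4]
opening: 0.0139
```

Emit:
move_arm([
  [0.5,0,0,0.04,0,0,0],
  [0.5,0,0,0.08,0,0,0],
  [0.5,0,0,0.12,0,0,0],
  [0.5,0,0,0.15,0,0,0],
  [0.5,0,0,0.15,0,0,0],
  [0.5,0,0,0.15,0,0,0],
  [0.5,0,0,0.15,0,0,0],
  [0.5,0,0,0.15,0,0,0],
])

```text
clock: 14.65
tool_pos: [0.6712, -0.0248, 0.1189]
orientation: [-180.0, -0.0, -89.8]
force: [-3.4, 1.1, 5.3]
opening: 0.0136
```

Contact at TCP z 0.119, where seating is expected (0.120). Releasing.

Emit:
move_arm([
  [1.8,0,0,0,0,0,0],
  [2.5,0,0,0,0,0,0],
  [3.5,0,0,0,0,0,0],
  [4.5,0,0,0,0,0,0],
  [4.5,0,0,0,0,0,0],
  [4.5,0,0,-1,0,0,0],
  [4.5,0,0,-3,0,0,0],
  [4.5,0,0,-6,0,0,0],
])

```text
clock: 15.65
tool_pos: [0.6708, -0.0249, 0.1789]
orientation: [179.9, -0.0, -89.8]
force: [1.0, 0.3, -0.4]
opening: 0.0454
```

```bash
python3 -c "
from plant import sensors
o=sensors.get_obs();print(o['tool_pos'],o['orientation'],o['force'],o['joint_pos'].round(1))
from h import *
print(mv(o['tool_pos'],0,[.42,-.031,.33],0,o['orientation']))"
```

```text
[ 0.67080564 -0.02486615  0.17892737] [ 1.79925999e+02 -1.67081311e-02 -8.97696957e+01] [ 1.03181675  0.34635206 -0.4170362 ] [ 14.5  22.   -3.5  -0.  -64.6 -14.2]
(array([  0.52,  25.1 , -15.07]), array([ 1.2000e-03,  8.0000e-04, -1.5668e+00]))
```

Grid is released. Back off toward the robot, turn the jaws along y, shut the fingers, and take a look at the seat.

Emit:
move_arm([
  [4.5,0.1,0,-2,0,0,0],
  [4.5,0.2,3,-4,0,0,-0.15],
  [0,0.4,7,-5,0,0,-0.33],
  [0,0.5,11,-5,0,0,-0.51],
  [0,0.6,15,-5,0,0,-0.69],
  [0,0.6,19,-5,0,0,-0.87],
  [0,0.6,22.5,-5,0,0,-1.05],
  [0,0.6,25,-5,0,0,-1.23],
])

```text
clock: 16.65
tool_pos: [0.42, -0.032, 0.2294]
orientation: [-179.9, -0.1, -18.9]
force: [-0.1, 0.6, -0.1]
opening: 0.0005
```

```bash
python3 shot.py 7 .1
python3 - <<'E'
from h import *
from plant import sensors
o=sensors.get_obs()
print(mv(o['tool_pos'],0,[.42,-.031,.22],0,o['orientation']))
import cv2
for n,(u0,v0,w,h) in {"side":(245,140,85,65),"top":(215,120,85,65)}.items():
    s=np.load(f"{n}7.npz");f=s["frame"][:,:,::-1].astype(float)[v0:v0+h,u0:u0+w]
    f=np.clip((f-20)*2.2,0,255).astype(np.uint8)
    cv2.imwrite(f"pics/{n}7d.png",cv2.resize(f,None,fx=9,fy=9,interpolation=cv2.INTER_CUBIC))
E
```

```text
[ 0.41999982 -0.03195536  0.22936457] [-1.79935774e+02 -7.88180473e-02 -1.89480074e+01] [-0.08815712  0.58288224 -0.13433928] 0.000532340094716267 16.65
top 208 106
side 241 142
(array([ 0.02, -0.11,  0.96]), array([-0.0016, -0.0019, -0.3323]))
```

View pics/top7d.png

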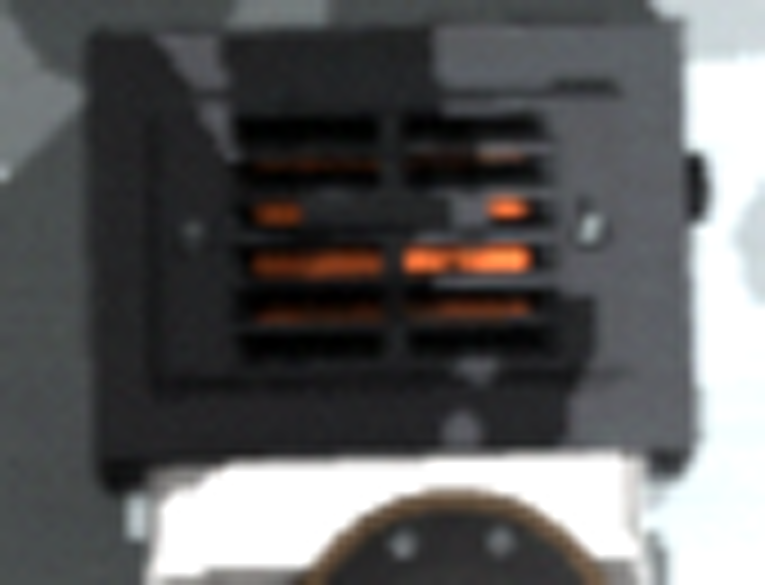

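View pics/side7d.png

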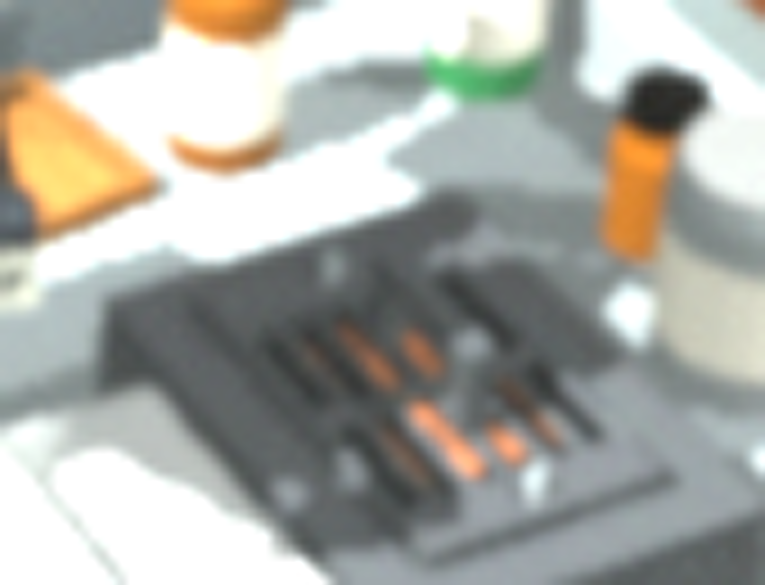

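Grid is flat with both pins through: top crop (190,232) and (592,222), side crop (335,265) and (535,475). Now down in front of the lip.

Emit:
move_arm([
  [0,0,-0.1,1,0,0,-0.15],
  [0,0,-0.1,4,0,0,-0.3],
  [0,0,-0.1,8,0,0,-0.33],
  [0,0,-0.1,12,0,0,-0.33],
  [0,0,-0.1,15,0,0,-0.33],
  [0,0,-0.1,17,0,0,-0.33],
  [0,0,-0.1,17.9,0,0,-0.33],
  [0,0,-0.1,17.9,0,0,-0.33],
])

```text
clock: 17.75
tool_pos: [0.4219, -0.0308, 0.0494]
orientation: [180.0, 0.0, -0.4]
force: [-0.9, -0.2, 0.1]
opening: 0.0005
```

```bash
python3 shot.py 8 .05 .46 -.03
```

```text
[ 0.42191209 -0.03084379  0.04941056] [ 1.79979689e+02  2.39717089e-02 -4.27156337e-01] [-0.88971938 -0.22374469  0.12955623] 0.0005492470800936335 17.75
top 209 162
side 194 167
```

View pics/side8c.png

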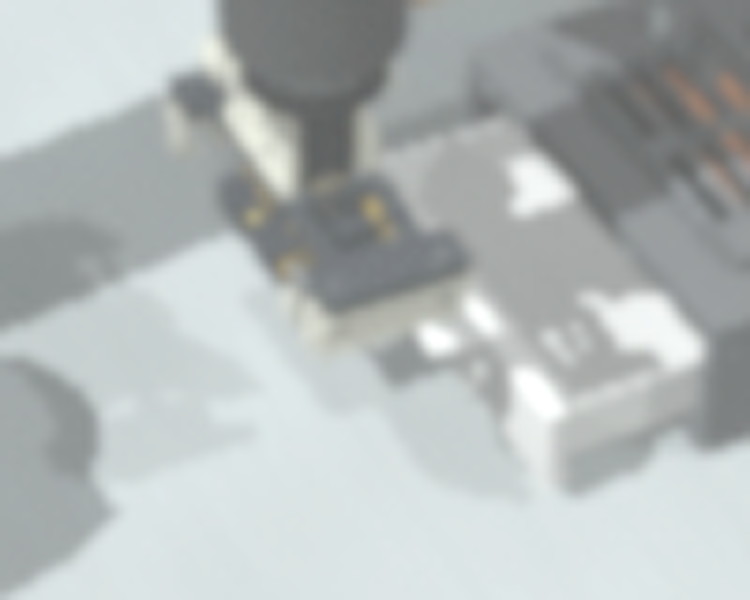

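Emit:
move_arm([
  [0,1,0,0,0,0,0],
  [0,2,0,0,0,0,0],
  [0,3,0,0,0,0,0],
  [0,4,0,0,0,0,0],
  [0,5,0,0,0,0,0],
  [0,6,0,0,0,0,0],
  [0,7,0,0,0,0,0],
  [0,8,0,0,0,0,0],
])

```text
clock: 18.85
tool_pos: [0.5021, -0.0314, 0.0493]
orientation: [180.0, 0.0, -0.4]
force: [-1.6, 1.9, -0.2]
opening: 0.0003
```

```bash
python3 shot.py 9 .05 .52 -.03
```

```text
[ 0.50206348 -0.03139391  0.04925164] [ 1.79997495e+02  2.08857634e-02 -3.89213980e-01] [-1.64833048  1.93951592 -0.1764251 ] 0.0002684603276863301 18.85
top 208 147
side 207 163
```

View pics/side9c.png

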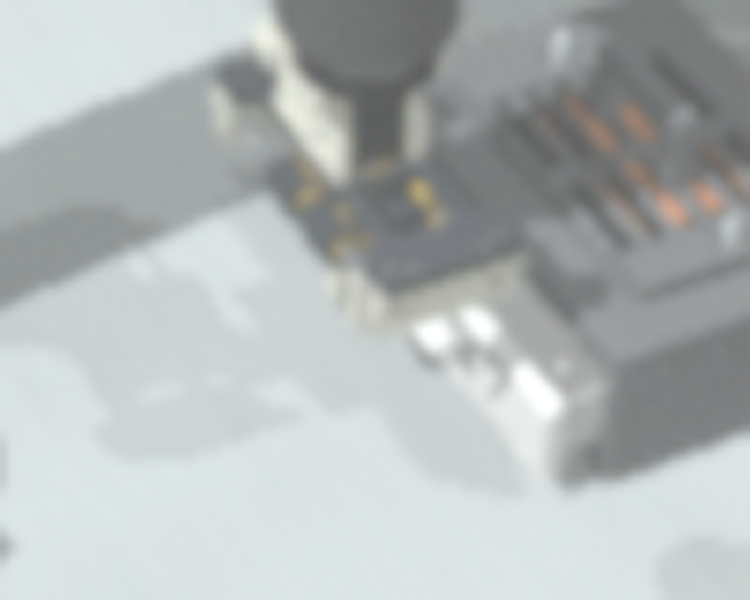

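The drawer is moving in; about 28 mm remains.

Emit:
move_arm([
  [0,0.4,0,0,0,0,0],
  [0,0.8,0,0,0,0,0],
  [0,1.1,0,0,0,0,0],
  [0,1.4,0,0,0,0,0],
  [0,1.7,0,0,0,0,0],
  [0,1.9,0,0,0,0,0],
  [0,2.1,0,0,0,0,0],
  [0,2.1,0,0,0,0,0],
])

```text
clock: 19.95
tool_pos: [0.5199, -0.032, 0.0487]
orientation: [180.0, 0.3, -0.4]
force: [-8.6, 1.4, 2.5]
opening: 0.0006
```

Emit:
move_arm([
  [0,0.1,0,0,0,0,0],
  [0,0.2,0,0,0,0,0],
  [0,0.3,0,0,0,0,0],
  [0,0.4,0,0,0,0,0],
  [0,0.5,0,0,0,0,0],
  [0,0.6,0,0,0,0,0],
  [0,0.7,0,0,0,0,0],
  [0,0.7,0,0,0,0,0],
])

```text
clock: 20.95
tool_pos: [0.5285, -0.0318, 0.0491]
orientation: [180.0, 0.1, -0.4]
force: [-6.5, -0.0, -0.5]
opening: 0.0005
```

```bash
python3 shot.py 10 .05 .53 -.03
```

```text
[ 0.52849538 -0.03179567  0.04907236] [ 1.79982065e+02  1.20945140e-01 -4.08067437e-01] [-6.47353281 -0.01280764 -0.54489882] 0.000521301783286459 20.95
top 208 144
side 209 162
```

View pics/side10c.png

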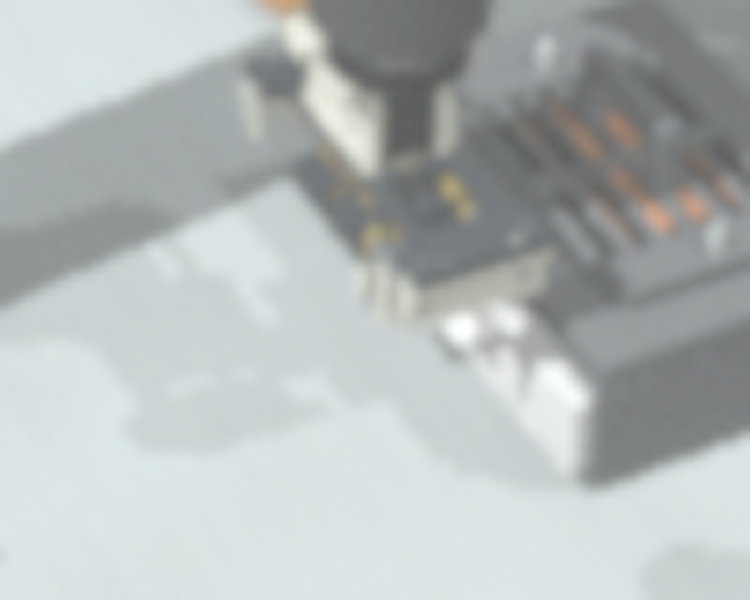

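Emit:
move_arm([
  [0,0.1,0,0,0,0,0],
  [0,0.2,0,0,0,0,0],
  [0,0.3,0,0,0,0,0],
  [0,0.4,0,0,0,0,0],
  [0,0.5,0,0,0,0,0],
  [0,0.5,0,0,0,0,0],
  [0,0.5,0,0,0,0,0],
  [0,0.5,0,0,0,0,0],
])

```text
clock: 22.05
tool_pos: [0.5287, -0.032, 0.0489]
orientation: [180.0, 0.6, -0.4]
force: [-23.5, 7.6, 16.5]
opening: 0.0005
```

Advance has stopped at 0.5287 with force rising to 23 N, so that looks like the firm stop. Backing off to look.

Emit:
move_arm([
  [0,-0.5,0,0,0,0,0],
  [0,-1.5,0,0,0,0,0],
  [0,-3,0,0,0,0,0],
  [0,-5,0,0,0,0,0],
  [0,-7.5,0,0,0,0,0],
  [0,-10,0,0,0,0,0],
  [0,-11,0,-4,0,0,0],
  [0,-11,0,-8,0,0,0],
])

```text
clock: 23.05
tool_pos: [0.4234, -0.0311, 0.1304]
orientation: [180.0, -0.0, -0.4]
force: [0.6, -1.1, -0.3]
opening: 0.0004
```

Emit:
move_arm([
  [0,0,0,-3,0,0,0],
  [0,0,2,-6,0,0,0],
  [0,0,6,-9,0,0,0],
  [0,0,11,-10,0,0,0],
  [0,0,16,-10,0,0,0],
  [0,0,20,-10,0,0,0],
  [0,0,22,-10,0,0,0],
  [0,0,22,-10,0,0,0],
])

```text
clock: 24.05
tool_pos: [0.4226, -0.2519, 0.2293]
orientation: [180.0, -0.0, -0.5]
force: [0.2, 1.4, 0.3]
opening: 0.0008
```

```bash
python3 shot.py 11 .08 .6 -.03
python3 - <<'E'
import numpy as np,cv2
s=np.load("top11.npz");f=s["frame"][:,:,::-1].astype(float)[110:206,220:300]
cv2.imwrite("pics/top11d.png",cv2.resize(np.clip((f-10)*1.5,0,255).astype(np.uint8),None,fx=6,fy=6,interpolation=cv2.INTER_CUBIC))
cv2.imwrite("pics/top11f.png",cv2.resize(s["frame"][:,:,::-1],(800,600)))
E
```

```text
[ 0.42261207 -0.25188635  0.22927697] [ 1.79988865e+02 -2.49552797e-02 -5.30364025e-01] [0.1698838  1.39210986 0.34370319] 0.000826480261744625 24.05
top 208 125
side 225 151
```

View pics/top11d.png

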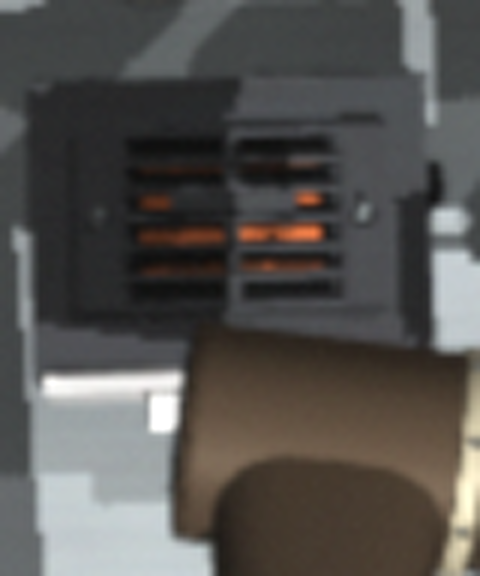

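View pics/side11c.png

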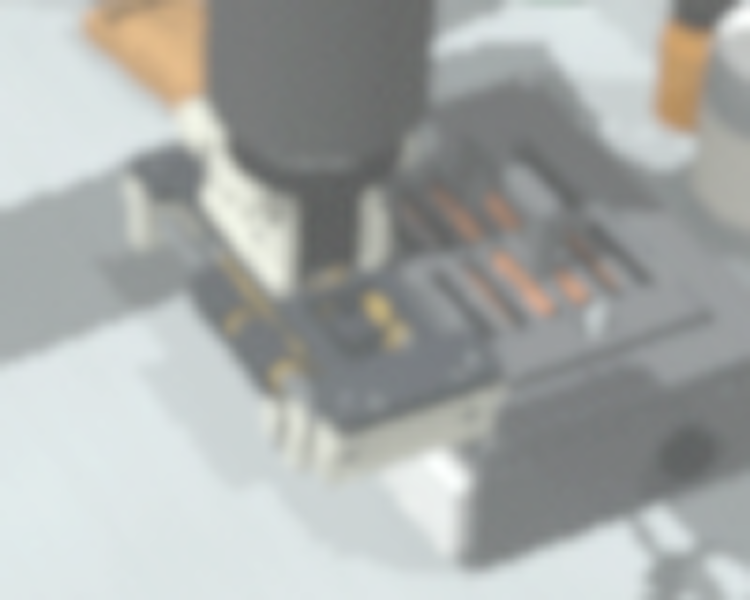

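View pics/top11f.png

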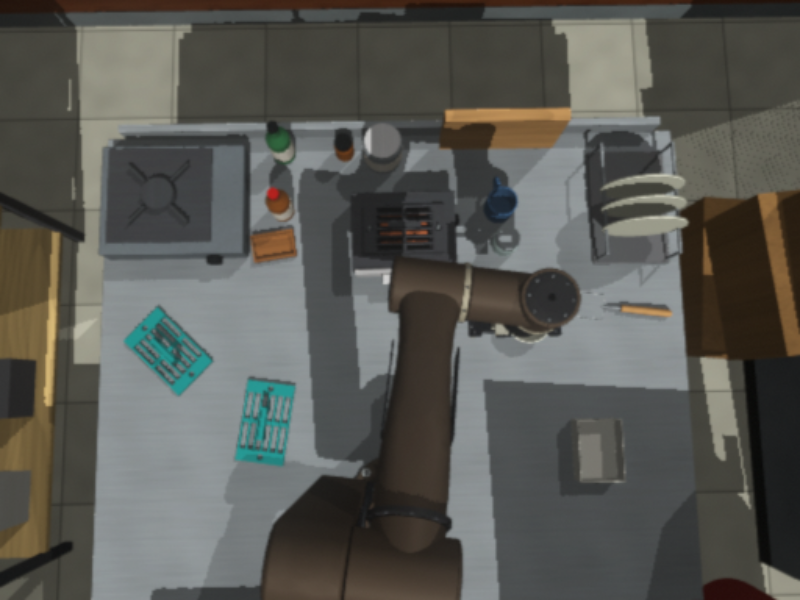

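Run:
```python
from h import *
s=np.load("top11.npz")
G=lambda c,z:ray(s,[(c[0]+.5)/6-.5+220,(c[1]+.5)/6-.5+110],z).round(4)
print("lip front",G((163,433),.064),"panel front/back",G((60,398),.065),G((60,376),.065))
b=np.load("side11.npz")
for X in([.536,-.087,.06],[.557,-.155,.065],[.568,-.155,.065],[.579,-.155,.065]): print(X,((proj(b,X)-[225,151]+.5)*7.5).round(0))
```

```text
lip front [0.54   0.0169 0.064 ] panel front/back [0.564  0.0836 0.065 ] [0.5785 0.0834 0.065 ]
[0.536, -0.087, 0.06] [330. 436.]
[0.557, -0.155, 0.065] [433. 498.]
[0.568, -0.155, 0.065] [452. 491.]
[0.579, -0.155, 0.065] [471. 485.]
```

Lip front measures x = 0.540 and home is 0.5405 to 0.543, so with the firm stop at 23 N the drawer is shut. The grid is flat with both pins showing, and the arm is clear of everything. Handing in.

```bash
python3 -c "
from plant import job
print(job.close_job())"
```

```text
the job is handed in; nothing more can be done
None
```

I put the dark steel grid back on the grill deck, then pushed the drip-tray drawer in until it met its firm stop. I handed the job in at about 24 s of the 58 s allowed.

**Grid:** I lowered it until it touched the deck at TCP z 0.119 m, against about 0.120 m expected when seated, and then released it. In both cameras it lies flat, with both pins showing through its holes.

**Drawer:** The catch resisted with about 9 N. The drawer then stopped moving at the firm stop, with the wrist reading 23 N along the push. The lip front measured x = 0.540 m, against 0.5405 to 0.543 m expected when home, which agrees within the camera error.

**Bystanders:** The mug, jar, sauce bottle, spoon rest and both turquoise grids look unmoved. The bowl was hidden under the raised gripper in the last picture, so I did not check it separately; the arm only passed well above it.

**Disagreements along the way:**
- The cameras and the arm differed by about 2–4 mm in x, so I lined up the holes with the pins by picture.
- The carried grid's centre sat about 5 mm to the side of the gripper centre. I allowed for that when placing it.

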